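# Snap the lid of the biscuit box shut

### The job

The lid of the biscuit box is on, but its four snap tabs still stand up around the rim. Press each tab down until it has snapped fully home, so that all four stay down, without shifting the box noticeably from its place or disturbing the things around it.

Things in the scene. Friction and masses are not known exactly. Their poses are not given: they have to be found in the camera images.
- food_box: Clear plastic box of biscuits (about 1 kg) with a white lid on, loose on the counter. Walls 110 mm (its x) by 170 mm (its y); lid top 78 mm above the counter at the edge, 82 mm in the middle. Origin: centre of the underside; z up. Mid-way along each of the four sides the lid has a tab that points outward, hinged 12 mm inside the wall, 83.5 mm above the counter.
- tab_front_pad (a point): Press point on the tab at the long side that faces -x of the box (towards the robot at yaw 0): middle of its top face, 24 mm out from its hinge; moves with the tab. The white tab is 60 mm wide, 36 mm long, 5 mm thick. This point is about 97 mm above the counter with the tab open; pressed home 85 mm, and then in the box frame at x -67 mm, y 0.
- tab_front (a joint): Angle of the tab on the long side that faces -x of the box (towards the robot at yaw 0): 0 = open, slanting up 0.50 rad; 0.55 = pressed fully home, its stop. Over-centre: it springs back up if let go below about 0.38 rad; past about 0.43 rad it snaps home by itself and stays. Pressing straight down near its press point takes up to about 7 N.
- tab_back_pad (a point): Press point on the tab at the long side that faces +x of the box: middle of its top face, 24 mm out from its hinge; moves with the tab. The white tab is 60 mm wide, 36 mm long, 5 mm thick. This point is about 97 mm above the counter with the tab open; pressed home 85 mm, and then in the box frame at x +67 mm, y 0.
- tab_back (a joint): Angle of the tab on the long side that faces +x of the box: 0 = open, slanting up 0.50 rad; 0.55 = pressed fully home, its stop. Over-centre: it springs back up if let go below about 0.38 rad; past about 0.43 rad it snaps home by itself and stays. Pressing straight down near its press point takes up to about 7 N.
- tab_left_pad (a point): Press point on the tab at the short side that faces +y of the box: middle of its top face, 24 mm out from its hinge; moves with the tab. The white tab is 60 mm wide, 36 mm long, 5 mm thick. This point is about 97 mm above the counter with the tab open; pressed home 85 mm, and then in the box frame at x 0, y +97 mm.
- tab_left (a joint): Angle of the tab on the short side that faces +y of the box: 0 = open, slanting up 0.50 rad; 0.55 = pressed fully home, its stop. Over-centre: it springs back up if let go below about 0.38 rad; past about 0.43 rad it snaps home by itself and stays. Pressing straight down near its press point takes up to about 7 N.
- tab_right_pad (a point): Press point on the tab at the short side that faces -y of the box: middle of its top face, 24 mm out from its hinge; moves with the tab. The white tab is 60 mm wide, 36 mm long, 5 mm thick. This point is about 97 mm above the counter with the tab open; pressed home 85 mm, and then in the box frame at x 0, y -97 mm.
- tab_right (a joint): Angle of the tab on the short side that faces -y of the box: 0 = open, slanting up 0.50 rad; 0.55 = pressed fully home, its stop. Over-centre: it springs back up if let go below about 0.38 rad; past about 0.43 rad it snaps home by itself and stays. Pressing straight down near its press point takes up to about 7 N.
- coffee_jar: Bystander: a closed clear jar with a white lid, 92 mm across and 124 mm tall, loose. Origin: centre of its underside.
- dried_jar: Bystander: a closed clear jar with a dark lid, 80 mm across and 122 mm tall, loose. Origin: centre of its underside.
- grey_mug: Bystander: an off-white mug, 97 mm tall, 110 mm wide over its handle, loose. Origin: centre of its underside.
- white_spoon: Bystander: a white spoon, 137 mm long, lying on the counter, loose. Origin: centre of its underside.

How it is judged:
By the outcome, as a careful person would: the job done as asked, in the order asked, and still so for the second after the job is handed in, with the robot touching nothing.
It also fails if it takes over 51 s, if anything falls off the work surface, if the arm or the gripper's body presses on something with over 40 N, if the wrist force passes 120 N, or if a joint passes its speed limit or range.

### The arm

A 6-joint arm with a two-finger parallel gripper is mounted at the origin on a cart in front of the work surface, level with it; the furniture and walls round the work are solid. World frame = base frame: x ahead of the robot, y to its left, z up, the work surface at z = 0. Lengths are in mm, angles in degrees, forces in N, time in s.
With the tool pointing down it reaches from about 275 to 850 mm from the base axis. Payload 19 kg.
Tool frame: the origin (TCP) lies midway between the tips of the shut fingers; the grasp point (between the pads) lies 19 mm behind it; z points along the fingers, y is the line along which they close (so a half turn about z gives the same grasp; the last joint's range is limited). The gripper opens to 85 mm and grips with 20 to 120 N. Pads are 22 mm wide; open, the fingers measure 114 mm over their backs; the gripper's body (76 mm by 85 mm) begins 54 mm behind the grasp point. The pads swing forward as they close: fully open they stand 13 mm farther back than shut.
Start: joints at [67.437, 8.623, 82.357, -0, 89.026, -7.678], TCP at [147.716, 555.671, 231.267] pointing down, gripper open.
Joint ranges: [-160.23, 160.23], [-39.13, 120.54], [6.94, 153.29], [-79.49, 259.48], [9.18, 160.14], [-161.06, 161.06]. Speed limits (degrees/s): [108.29, 108.29, 127.2, 172.46, 172.46, 172.46].

### API

Orientations are given as [roll, pitch, yaw] about the fixed x, y, z axes, in that order (R = Rz(yaw) Ry(pitch) Rx(roll)).
In Python, from plant import * gives the robot as it stands.
- The arm moves only by the tool drive_tool, never from a script. Its arguments are lists of equal length, an entry for each row: "delta_pos": the shift along the tool's x, y, z as a fraction of full scale, a list of three; "twist": the turn about the tool's z as a fraction of full scale; "jaw": the opening, from -1 (shut) to 1 (fully open). A call has 1 to 8 rows; each row shifts and turns the commanded pose from where the row before left it, along the tool's axes as they then stand; what a row does not reach is not made up. Full scale, the value 1, is 500 mm for a shift and 4 degrees for a turn. A row lasts 1/12 s, in which the tool goes at most 41.7 mm and 7.16 degrees, less where a joint would pass 70% of its speed; a pose out of reach is approached as far as the arm can. A call with a number of a shift or a turn outside -1 to 1 is refused whole. A call with a gripper value outside its range is refused whole. The fingers move at their own pace and stop on an object; the grip force is fixed at half the most. Time passes only in rows, so rows that do not move let the fingers close. It gives the time, the measured TCP pose, the force, the opening and the grip force at its end, in the units of the state.
- sense(): the state, without advancing time (a new reading comes with each control period).
- grab_frame(name): name is "side" or "top" or "wrist"; returns a dict with "image" (480x640x3 uint8, blue, green, red), "camera_matrix" (3x3 intrinsics, pixels), "rvec" (rotation vector, rad) and "tvec" (3), from world to camera coordinates, as OpenCV has them. Camera axes: x right, y down, z forward; pixel columns grow to the right and rows downward; lengths in mm; the calibration is good to about 2 mm. A picture is of the moment at which its call begins. There is no depth.
- close_job(): hands the job in; it is judged then, once.
The state is a dict: "time_s": time; "joints": joint angles; "joint_vel": joint speeds; "tau": joint torques, N m; "eef_pos": TCP position; "orientation": TCP orientation; "ft_force": force on the tool from outside, world axes, zero at the start; "ft_torque": the same for the moment, N m; "gripper_width": finger opening in mm; "grasp_force": force on a finger pad.
Only numpy, scipy, OpenCV 4.12 (cv2) and the standard library are available. Lean on these libraries where they do the work, as an engineer would, in place of code of your own. Each camera call takes 0.05 s, during which the arm holds its last target. There are 200 camera calls.

## Working session

There is one attempt and no reset: what is moved stays moved. The work goes in short steps, Python scripts to look and compute and a tool call to move; the robot and the scene stay as the last step left them, time stands still between calls to the robot, and variables do not carry over. Pictures are saved under pics/ and viewed, at most 10 in all, crops included, and the job is handed in when it is done.

Besides the shell and the picture viewer there is one more tool, called after "Emit:" by a JSON object that holds its "fn" and its "kwargs", one argument or row to a line. drive_tool: Moves the arm, as the interface text tells. Shift numbers are shares of 500 mm and turn numbers shares of 4 degrees, none past 1 either way. Its arguments: {"type":"object","properties":{"delta_pos":{"type":"array","items":{"type":"array","items":{"type":"number"}}},"twist":{"type":"array","items":{"type":"number"}},"jaw":{"type":"array","items":{"type":"number"}}},"required":["delta_pos","twist","jaw"]}

```bash
mkdir -p pics; cat > h.py <<'E'
from plant import *
import numpy as np, cv2
def ray(f,uv,z):
    K=np.array(f["camera_matrix"]);R=cv2.Rodrigues(np.array(f["rvec"],float))[0];t=np.array(f["tvec"],float).ravel()
    c=-R.T@t;d=R.T@np.linalg.inv(K)@np.array([uv[0],uv[1],1.]);return c+d*(z-c[2])/d[2]
def proj(f,p):
    return cv2.projectPoints(np.array([p],float),np.array(f["rvec"],float),np.array(f["tvec"],float),np.array(f["camera_matrix"],float),None)[0].ravel()
E
python3 - <<'E'
from h import *
import pickle
s=sense();print(s)
d={}
for n in("top","side"):
    d[n]=grab_frame(n);cv2.imwrite(f"pics/{n}0.png",d[n]["image"]);f=d[n]
    R=cv2.Rodrigues(np.array(f["rvec"],float))[0];print(n,-R.T@np.array(f["tvec"]).ravel())
pickle.dump(d,open("f0.pkl","wb"))
E
```

```text
{'time_s': 0.0, 'joints': array([ 6.74369416e+01,  8.65181094e+00,  8.23908469e+01, -4.57351916e-04,
        8.90231956e+01, -7.67719464e+00]), 'joint_vel': array([ 0.04977876, -0.12196759,  0.03039689, -0.00895694,  0.0199532 ,
       -0.00480585]), 'tau': array([ 4.19196571e-03, -7.13073206e+01, -5.70856369e+01,  1.49462966e-05,
        9.29118774e-03,  4.92520712e-05]), 'eef_pos': array([147.64847574, 555.49794852, 230.68564445]), 'orientation': array([-1.79934676e+02, -8.34429045e-03,  1.65114140e+02]), 'ft_force': array([-1.18552628,  0.03458226,  0.19117036]), 'ft_torque': array([0.00798442, 0.01345252, 0.0159065 ]), 'grasp_force': 0.0, 'gripper_width': 85.50563647239109}
top [ 274.8710085   -55.9868801  1348.76458666]
side [582.60143321 937.23873665 667.7549539 ]
```

View pics/top0.png

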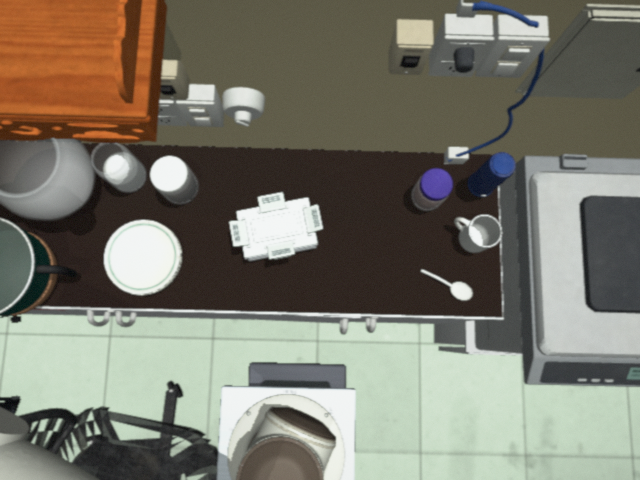

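View pics/side0.png

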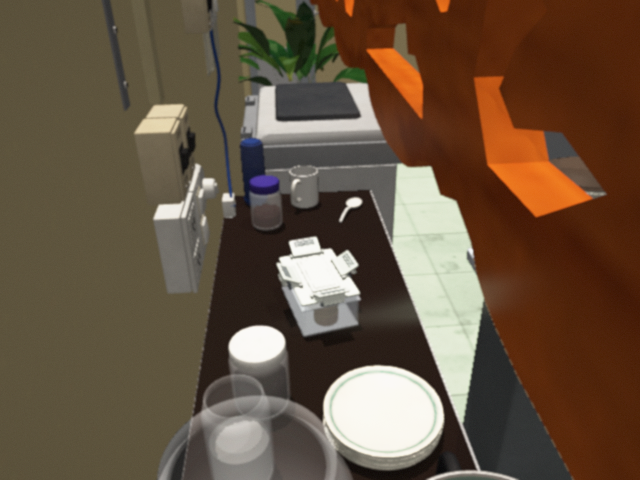

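The top view shows the box at about (276,229), with its tabs at about (271,200), (280,252), (237,233) and (315,217). The coffee jar is at (173,180), the purple-lidded jar at (432,188) and the plate at (143,257). In the side view the box is at (320,280) with its tabs up. Next I'll zoom in and estimate the pose.

```bash
python3 - <<'E'
from h import *
import pickle
d=pickle.load(open("f0.pkl","rb"))
f=d["top"];im=f["image"]
g=im.min(axis=2);m=(g>120).astype(np.uint8)
n,l,st,c=cv2.connectedComponentsWithStats(m);k=l[229,276];print(st[k],c[k])
m=(l==k).astype(np.uint8)
p=ray(f,c[k],88);print("centroid@88",p)
cs=max(cv2.findContours(m,0,2)[0],key=cv2.contourArea)
h=cv2.convexHull(cs);h=cv2.approxPolyDP(h,2,True)[:,0]
for q in h: print(q,ray(f,q,90)[:2].round())
print("pads",[ray(f,q,97)[:2].round() for q in [(271,200),(280,252),(237,233),(315,217)]])
a=cv2.resize(im[180:275,220:335],None,fx=6,fy=6,interpolation=cv2.INTER_CUBIC);cv2.imwrite("pics/crop0.png",a)
E
```

```text
[ 229  192   94   68 4606] [275.983934   226.88905775]
centroid@88 [521.17357126  38.24944529  88.        ]
[318 205] [576. -59.]
[322 228] [521. -70.]
[314 247] [476. -52.]
[276 258] [447.  35.]
[249 259] [443.  97.]
[233 245] [475. 136.]
[229 221] [532. 148.]
[236 211] [556. 133.]
[259 196] [594.  81.]
[282 192] [605.  27.]
[307 197] [595. -32.]
pads [array([583.,  52.]), array([461.,  26.]), array([502., 127.]), array([545., -53.])]
```

View pics/crop0.png

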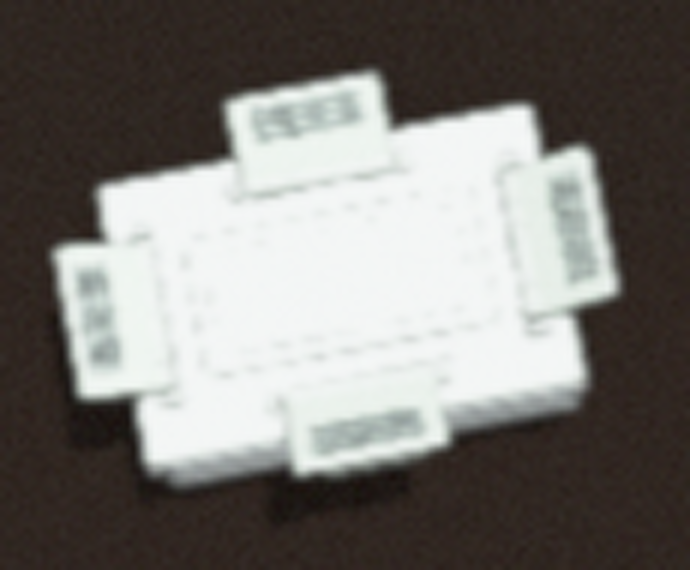

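The crop shows each tab's outer edge clearly. The corners, in crop pixels, are: back (226,100)-(380,70), front (296,475)-(448,443), left (55,247)-(80,398), right (590,148)-(617,293).

```bash
python3 - <<'E'
from h import *
import pickle
d=pickle.load(open("f0.pkl","rb"))
f=d["top"]
T=dict(back=[(226,100),(380,70)],front=[(296,475),(448,443)],left=[(55,247),(80,398)],right=[(590,148),(617,293)])
M={}
for k,v in T.items():
    P=[ray(f,((x+.5)/6-.5+220,(y+.5)/6-.5+180),101)[:2] for x,y in v];M[k]=(P[0]+P[1])/2
    e=P[1]-P[0];print(k,M[k].round(1),np.linalg.norm(e).round(1),np.degrees(np.arctan2(e[1],e[0])).round(1))
a=M["back"]-M["front"];b=M["left"]-M["right"]
print(np.linalg.norm(a),np.linalg.norm(b),"yaws",np.degrees(np.arctan2(a[1],a[0])),np.degrees(np.arctan2(-b[0],b[1])))
c=sum(M.values())/4;y=(np.arctan2(a[1],a[0])+np.arctan2(-b[0],b[1]))/2
print("c",c,(M["back"]+M["front"])/2,(M["left"]+M["right"])/2,np.degrees(y))
R=np.array([[np.cos(y),-np.sin(y)],[np.sin(y),np.cos(y)]])
s=d["side"]
for n,v in dict(front=(-66,0),back=(66,0),left=(0,96),right=(0,-96)).items():
    w=c+R@v;print(n,w.round(1),np.hypot(*w))
E
```

```text
back [597.4  54.2] 61.1 -77.0
front [450.7  21.7] 59.3 -76.4
left [500.7 140.9] 60.2 -167.7
right [546.6 -64.5] 58.5 -168.2
150.2090285794971 210.4170436605282 yaws 12.487883880148575 12.608485351104015
c [523.85445504  38.0678587 ] [524.03784517  37.94019677] [523.67106492  38.19552063] 12.548184615626294
front [459.4  23.7] 460.0433148285722
back [588.3  52.4] 590.6076975028643
left [503.  131.8] 519.9721273831365
right [544.7 -55.6] 547.545697282657
```

```bash
cat >> h.py <<'E'
C=np.array([523.9,38.1]);Y=np.radians(12.55)
PAD=dict(front=(-67,0),back=(67,0),left=(0,97),right=(0,-97))
def tgt(n):
    c,s=np.cos(Y),np.sin(Y);return C+np.array([[c,-s],[s,c]])@PAD[n]
from scipy.spatial.transform import Rotation as Ro
def plan(p,q=None):
    s=sense();R=Ro.from_euler("xyz",s["orientation"],degrees=True).as_matrix()
    return R.T@(np.array(p)-(s["eef_pos"] if q is None else q))/500
E
python3 - <<'E'
from h import *
o=["left","back","right","front"]
print("to left",plan([*tgt("left"),150]))
for a,b in zip(o,o[1:]): print(a,b,tgt(a),plan([*tgt(b),0],[*tgt(a),0]))
E
```

```text
to left [-0.90372983 -0.63442347  0.16207118]
left back [502.82272349 132.78235535] [-2.08314188e-01 -1.10440896e-01  8.75974160e-05]
back right [589.29915267  52.6585312 ] [ 0.0295442  -0.23392109  0.00025098]
right front [544.97727651 -56.58235535] [ 2.08314188e-01  1.10440896e-01 -8.75974160e-05]
```

Emit:
{"fn": "drive_tool", "kwargs": {
  "delta_pos": [
    [-0.056, -0.04, 0],
    [-0.056, -0.04, 0],
    [-0.056, -0.04, 0],
    [-0.056, -0.04, 0],
    [-0.056, -0.04, 0],
    [-0.056, -0.04, 0],
    [-0.056, -0.04, 0],
    [-0.056, -0.04, 0]
  ],
  "twist": [0, 0, 0, 0, 0, 0, 0, 0],
  "jaw": [-1, -1, -1, -1, -1, -1, -1, -1]
}}

```text
time_s: 0.77
eef_pos: [323.7, 342.0, 231.2]
orientation: [-180.0, -0.0, 165.1]
ft_force: [0.5, 0.6, -0.6]
gripper_width: -0.4
grasp_force: 0.0
```

Emit:
{"fn": "drive_tool", "kwargs": {
  "delta_pos": [
    [-0.056, -0.04, 0],
    [-0.056, -0.04, 0],
    [-0.056, -0.04, 0],
    [-0.056, -0.04, 0],
    [-0.056, -0.04, 0],
    [-0.056, -0.04, 0],
    [-0.056, -0.04, 0],
    [0, 0, 0]
  ],
  "twist": [0, 0, 0, 0, 0, 0, 0, 0],
  "jaw": [-1, -1, -1, -1, -1, -1, -1, -1]
}}

```text
time_s: 1.43
eef_pos: [479.2, 153.8, 230.6]
orientation: [-179.9, 0.0, 164.9]
ft_force: [0.8, 0.5, -0.7]
gripper_width: -0.2
grasp_force: 0.0
```

```bash
python3 - <<'E'
from h import *
s=sense();print(s["eef_pos"],s["orientation"],s["ft_force"],s["gripper_width"],plan([*tgt("left"),130]))
E
```

```text
[479.17878645 153.84926758 230.60036349] [-1.79909248e+02  9.65876712e-04  1.64908584e+02] [ 0.7786468   0.47393919 -0.74860509] -0.23463749025267475 [-0.05662356 -0.02805011  0.20124636]
```

Emit:
{"fn": "drive_tool", "kwargs": {
  "delta_pos": [
    [-0.057, -0.028, 0],
    [0, 0, 0.06],
    [0, 0, 0.06],
    [0, 0, 0.06],
    [0, 0, 0.05],
    [0, 0, 0],
    [0, 0, 0],
    [0, 0, 0]
  ],
  "twist": [0, 0, 0, 0, 0, 0, 0, 0],
  "jaw": [-1, -1, -1, -1, -1, -1, -1, -1]
}}

```text
time_s: 2.1
eef_pos: [501.1, 137.1, 117.9]
orientation: [180.0, 0.1, 165.1]
ft_force: [0.5, -0.2, 1.3]
gripper_width: -0.1
grasp_force: 0.0
```

```bash
python3 - <<'E'
from h import *
f=grab_frame("side");p=proj(f,[*tgt("left"),100]).astype(int);print(p)
x,y=max(p[0]-70,0),max(p[1]-60,0)
a=f["image"][y:y+130,x:x+170]
f=grab_frame("top");b=f["image"][180:275,220:335]
a=cv2.resize(a,None,fx=2.3,fy=2.3,interpolation=2);b=cv2.resize(b,(391,a.shape[0]),interpolation=2)
cv2.imwrite("pics/c1.png",np.hstack([a,b]))
s=sense();print(s["eef_pos"],plan([*tgt("left"),100]))
E
```

```text
[332 291]
[501.34583118 137.1664261  118.19253765] [-0.00501629 -0.00774737  0.03639085]
```

View pics/c1.png

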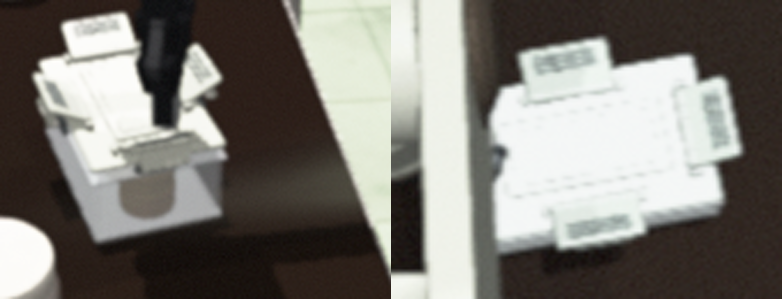

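The closed fingertips are over the left tab, at about (165,125) in the left half. Next I'll correct the offset and press.

Emit:
{"fn": "drive_tool", "kwargs": {
  "delta_pos": [
    [-0.005, -0.008, 0],
    [0, 0, 0.03],
    [0, 0, 0.01],
    [0, 0, 0.01],
    [0, 0, 0.01],
    [0, 0, 0.01],
    [0, 0, 0],
    [0, 0, 0]
  ],
  "twist": [0, 0, 0, 0, 0, 0, 0, 0],
  "jaw": [-1, -1, -1, -1, -1, -1, -1, -1]
}}

```text
time_s: 2.87
eef_pos: [502.4, 132.5, 83.8]
orientation: [180.0, 0.1, 165.1]
ft_force: [-13.6, -1.8, 38.3]
gripper_width: -0.1
grasp_force: 18.9
```

Emit:
{"fn": "drive_tool", "kwargs": {
  "delta_pos": [
    [0, 0, -0.03],
    [0, 0, -0.06],
    [0, 0, -0.03],
    [0, 0, 0]
  ],
  "twist": [0, 0, 0, 0],
  "jaw": [-1, -1, -1, -1]
}}

```text
time_s: 3.2
eef_pos: [503.3, 132.6, 144.7]
orientation: [179.9, 0.3, 165.1]
ft_force: [0.6, -0.0, 0.3]
gripper_width: -0.0
grasp_force: 0.0
```

```bash
python3 - <<'E'
from h import *
f=grab_frame("side")
a=f["image"][225:355,262:432]
g=grab_frame("top");b=g["image"][180:275,220:335]
a=cv2.resize(a,None,fx=2.3,fy=2.3,interpolation=2);b=cv2.resize(b,(391,a.shape[0]),interpolation=2)
cv2.imwrite("pics/c2.png",np.hstack([a,b]))
s=sense();print(s["eef_pos"],s["ft_force"],plan([*tgt("back"),130]))
E
```

```text
[502.02145657 132.41692566 141.43049575] [-0.73398349  0.91090227  0.20007589] [-0.20965655 -0.10932699  0.02301203]
```

View pics/c2.png

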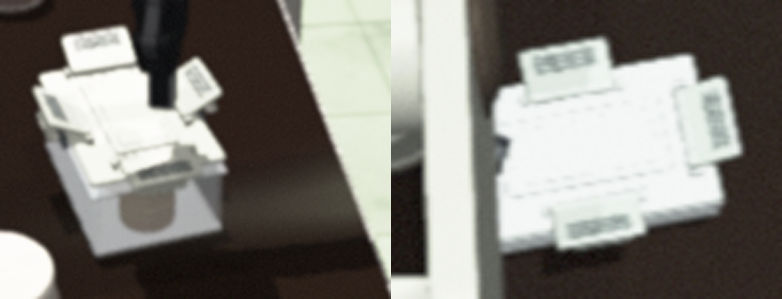

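The left tab is now flat, at about (165,165) in the left half, and the box hasn't moved. The back tab is next, with a gentler press.

Emit:
{"fn": "drive_tool", "kwargs": {
  "delta_pos": [
    [-0.07, -0.036, 0],
    [-0.07, -0.036, 0],
    [-0.07, -0.037, 0],
    [0, 0, 0.03],
    [0, 0, 0.03],
    [0, 0, 0],
    [0, 0, 0]
  ],
  "twist": [0, 0, 0, 0, 0, 0, 0],
  "jaw": [-1, -1, -1, -1, -1, -1, -1]
}}

```text
time_s: 3.88
eef_pos: [588.5, 52.8, 109.9]
orientation: [-180.0, -0.2, 165.1]
ft_force: [-0.4, -0.3, 0.8]
gripper_width: 0.1
grasp_force: 0.0
```

```bash
python3 - <<'E'
from h import *
s=sense();print(s["eef_pos"],s["ft_force"],plan([*tgt("back"),86]))
E
```

```text
[588.52224554  52.84880975 109.86719873] [-0.44851654 -0.33964211  0.75296776] [-1.74292775e-03  6.83860791e-05  4.77293347e-02]
```

Emit:
{"fn": "drive_tool", "kwargs": {
  "delta_pos": [
    [-0.001, 0, 0.018],
    [0, 0, 0.01],
    [0, 0, 0.01],
    [0, 0, 0.006],
    [0, 0, 0.004],
    [0, 0, 0],
    [0, 0, 0]
  ],
  "twist": [0, 0, 0, 0, 0, 0, 0],
  "jaw": [-1, -1, -1, -1, -1, -1, -1]
}}

```text
time_s: 4.47
eef_pos: [589.6, 52.7, 87.2]
orientation: [-180.0, -0.0, 165.1]
ft_force: [0.1, -0.5, -0.2]
gripper_width: -0.5
grasp_force: 0.0
```

Emit:
{"fn": "drive_tool", "kwargs": {
  "delta_pos": [
    [0, 0, 0.003],
    [0, 0, 0]
  ],
  "twist": [0, 0],
  "jaw": [-1, -1]
}}

```text
time_s: 4.63
eef_pos: [589.7, 52.7, 85.7]
orientation: [-180.0, -0.0, 165.1]
ft_force: [-0.4, -0.6, -0.1]
gripper_width: -0.4
grasp_force: 0.0
```

Emit:
{"fn": "drive_tool", "kwargs": {
  "delta_pos": [
    [0, 0, -0.04],
    [0, 0, -0.06],
    [0.015, -0.078, 0],
    [0.015, -0.078, 0],
    [0, -0.078, 0],
    [0, 0, 0],
    [0, 0, 0]
  ],
  "twist": [0, 0, 0, 0, 0, 0, 0],
  "jaw": [-1, -1, -1, -1, -1, -1, -1]
}}

```text
time_s: 5.22
eef_pos: [544.9, -58.2, 136.1]
orientation: [-180.0, 0.0, 164.9]
ft_force: [0.6, 0.6, -0.4]
gripper_width: -0.0
grasp_force: 0.0
```

```bash
python3 - <<'E'
from h import *
s=sense();print(s["eef_pos"],s["ft_force"],plan([*tgt("right"),86]))
E
```

```text
[544.94198427 -58.18632204 136.14077849] [ 0.63179587  0.62226884 -0.39317074] [0.00081476 0.00313155 0.10028069]
```

Emit:
{"fn": "drive_tool", "kwargs": {
  "delta_pos": [
    [0.001, 0.003, 0.05],
    [0, 0, 0.02],
    [0, 0, 0.01],
    [0, 0, 0.01],
    [0, 0, 0.006],
    [0, 0, 0.004],
    [0, 0, 0],
    [0, 0, 0]
  ],
  "twist": [0, 0, 0, 0, 0, 0, 0, 0],
  "jaw": [-1, -1, -1, -1, -1, -1, -1, -1]
}}

```text
time_s: 5.88
eef_pos: [545.3, -54.8, 86.0]
orientation: [180.0, 0.0, 165.1]
ft_force: [0.1, 0.2, 0.0]
gripper_width: -0.0
grasp_force: 0.0
```

Emit:
{"fn": "drive_tool", "kwargs": {
  "delta_pos": [
    [0, 0, -0.04],
    [0, 0, -0.06],
    [0.07, 0.037, 0],
    [0.07, 0.037, 0],
    [0.07, 0.037, 0],
    [0, 0, 0],
    [0, 0, 0]
  ],
  "twist": [0, 0, 0, 0, 0, 0, 0],
  "jaw": [-1, -1, -1, -1, -1, -1, -1]
}}

```text
time_s: 6.47
eef_pos: [457.4, 26.7, 136.7]
orientation: [180.0, 0.1, 165.2]
ft_force: [0.6, 0.0, 0.5]
gripper_width: -0.1
grasp_force: 0.0
```

```bash
python3 - <<'E'
from h import *
s=sense();print(s["eef_pos"],s["ft_force"],plan([*tgt("front"),86]))
E
```

```text
[457.35006291  26.69511819 136.69133527] [0.58368665 0.0376457  0.4535525 ] [-0.0036665  -0.00553679  0.1013875 ]
```

Emit:
{"fn": "drive_tool", "kwargs": {
  "delta_pos": [
    [-0.004, -0.005, 0.05],
    [0, 0, 0.02],
    [0, 0, 0.01],
    [0, 0, 0.01],
    [0, 0, 0.007],
    [0, 0, 0.004],
    [0, 0, 0],
    [0, 0, 0]
  ],
  "twist": [0, 0, 0, 0, 0, 0, 0, 0],
  "jaw": [-1, -1, -1, -1, -1, -1, -1, -1]
}}

```text
time_s: 7.13
eef_pos: [459.5, 22.7, 85.6]
orientation: [-180.0, 0.0, 165.1]
ft_force: [0.3, 0.3, 0.1]
gripper_width: 0.4
grasp_force: 0.0
```

Emit:
{"fn": "drive_tool", "kwargs": {
  "delta_pos": [
    [0, 0, -0.06],
    [0, 0, -0.08],
    [0, 0, -0.08],
    [0.03, 0.07, 0],
    [0.03, 0.07, 0],
    [0.03, 0.07, 0],
    [0.03, 0.07, 0],
    [0.03, 0.07, 0]
  ],
  "twist": [0, 0, 0, 0, 0, 0, 0, 0],
  "jaw": [-1, -1, -1, -1, -1, -1, -1, -1]
}}

```text
time_s: 7.8
eef_pos: [431.2, 212.9, 195.9]
orientation: [180.0, 0.1, 165.1]
ft_force: [0.7, 0.1, 0.1]
gripper_width: -0.5
grasp_force: 0.0
```

Emit:
{"fn": "drive_tool", "kwargs": {
  "delta_pos": [
    [0.03, 0.07, 0],
    [0.03, 0.07, 0],
    [0.03, 0.07, 0],
    [0.03, 0.07, 0],
    [0.03, 0.07, 0],
    [0.03, 0.07, 0],
    [0, 0, 0],
    [0, 0, 0]
  ],
  "twist": [0, 0, 0, 0, 0, 0, 0, 0],
  "jaw": [-1, -1, -1, -1, -1, -1, -1, -1]
}}

```text
time_s: 8.47
eef_pos: [397.9, 438.7, 194.9]
orientation: [-180.0, -0.0, 165.3]
ft_force: [0.7, -0.9, -0.2]
gripper_width: 0.2
grasp_force: 0.0
```

```bash
python3 - <<'E'
from h import *
f=grab_frame("side")
a=f["image"][225:355,262:432]
g=grab_frame("top");b=g["image"][180:275,220:335]
a=cv2.resize(a,None,fx=2.3,fy=2.3,interpolation=2);b=cv2.resize(b,(391,a.shape[0]),interpolation=2)
cv2.imwrite("pics/c3.png",np.hstack([a,b]))
s=sense();print(s["eef_pos"],s["ft_force"])
E
```

```text
[398.68177381 436.87328906 195.29133699] [ 0.0993241  -0.27152742  0.23775896]
```

View pics/c3.png

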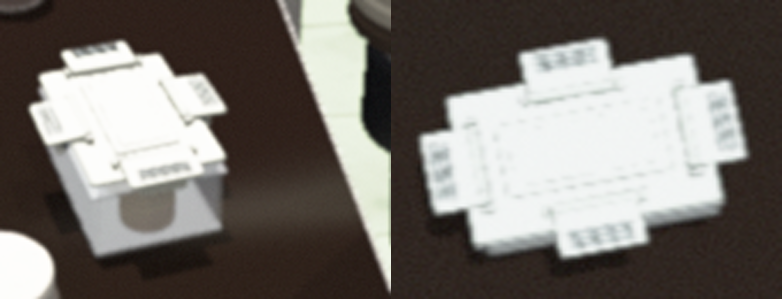

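All four tabs lie flat. In the side view they are at about (97,55), (60,120), (165,168) and (202,95), and the box corners match the earlier picture.

```bash
python3 -c "
from h import *
print(close_job())"
```

```text
the job is handed in; nothing more can be done
None
```

All four tabs are down and lay flat in the last camera check, with the box still in place by eye. I handed the job in at about 8.5 s with the arm clear of everything; the first press (left tab) peaked higher than intended, at about 40 N on the wrist, and the hand-in returned no verdict.

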